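# Return the containers to their matching bench holders

### The job

Tidy the weighing bench: stand each of the four closed containers (large round jar, small round jar, square bottle, oblong slide box) upright in the white holder that matches its own shape and size, fully inside the rim and flat on the holder's floor. Set each one down gently rather than dropping it, and leave the open glass beaker standing where it is.

Things in the scene. Friction and masses are not known exactly. Their poses are not given: they have to be found in the camera images.
- big_jar: Large round jar: amber glass body, diameter 54 mm, from its foot to 48 mm height, with a pale label; above it a blue screw cap, diameter 48 mm, to 68 mm height. 0.13 to 0.25 kg. Best gripped on the body about 34 mm above its foot. Origin: centre of its underside; z up. Loose, stands on the bench at the start, anywhere among the others.
- small_jar: Small round jar: amber glass body, diameter 34 mm, to 40 mm height, with a pale label; blue screw cap, diameter 28 mm, to 54 mm height. 0.05 to 0.1 kg. Best gripped about 30 mm above its foot. Origin: centre of its underside; z up. Loose, stands on the bench at the start, anywhere among the others.
- square_bottle: Square bottle: amber glass body 44 x 44 mm, to 52 mm height (sides along its x and y axes), label on two sides; narrow round blue cap, diameter 26 mm, to 76 mm height. 0.11 to 0.22 kg. Best gripped across two opposite flat sides about 36 mm above its foot. Origin: centre of its underside; z up. Loose, stands on the bench at the start, anywhere among the others.
- slide_box: Oblong slide box: grey plastic with a blue lid and a white clasp across its middle, 80 mm long (its x axis), 34 mm wide (its y axis), 46 mm high. 0.08 to 0.17 kg. Best gripped across its width, at its middle, about 30 mm above its foot. Origin: centre of its underside; z up. Loose, stands on the bench at the start, anywhere among the others.
- big_round_holder: Holder of the large round jar: round dish, outside diameter 78 mm, opening 70 mm; white plastic, fixed to the bench, 12 mm high overall: a 4 mm thick floor inside a rim 4 mm thick that stands 8 mm above the floor. Origin: centre of its underside, on the bench.
- small_round_holder: Holder of the small round jar: round dish, outside diameter 58 mm, opening 50 mm; white plastic, fixed to the bench, 12 mm high overall: a 4 mm thick floor inside a rim 4 mm thick that stands 8 mm above the floor. Origin: centre of its underside, on the bench.
- square_holder: Holder of the square bottle: square dish, outside 68 x 68 mm, opening 60 x 60 mm, sides along its x and y axes; white plastic, fixed to the bench, 12 mm high overall: a 4 mm thick floor inside a rim 4 mm thick that stands 8 mm above the floor. Origin: centre of its underside, on the bench.
- oblong_holder: Holder of the slide box: oblong dish, outside 104 mm (its x axis) x 58 mm (its y axis), opening 96 x 50 mm; the box fits either way round; white plastic, fixed to the bench, 12 mm high overall: a 4 mm thick floor inside a rim 4 mm thick that stands 8 mm above the floor. Origin: centre of its underside, on the bench.
- beaker: Open glass beaker without lid, rim diameter 58 mm, 66 mm high, among the other things; it has no holder and must stay where it stands. Origin: centre of its underside; z up.

How it is judged:
By the outcome, as a careful person would: the job done as asked, in the order asked, and still so for the second after the job is handed in, with the robot touching nothing.
It also fails if it takes over 128 s, if anything falls off the work surface, if the arm or the gripper's body presses on something with over 40 N, if the wrist force passes 120 N, or if a joint passes its speed limit or range.

### The arm

A 6-joint arm with a two-finger parallel gripper is mounted at the origin on the work surface. World frame = base frame: x ahead of the robot, y to its left, z up, the work surface at z = 0. Lengths are in m, angles in degrees, forces in N, time in s.
With the tool pointing down it reaches from about 0.4 to 0.825 m from the base axis. Payload 7 kg.
Tool frame: the origin (TCP) lies on the mounting face of the last link; the fingertips stand 178 mm ahead of it and the grasp point (between the pads) lies 159 mm ahead of it; z points along the fingers, y is the direction in which the jaws open and shut (so a half turn about z gives the same grasp; the last joint's range is limited). The gripper opens to 88 mm and grips with 3 to 60 N. Pads are 19 mm wide; open, the fingers measure 130 mm over their backs; the gripper's body (78 mm by 193 mm) begins 47 mm behind the grasp point.
Start: joints at [90.476, 20.546, 0.682, 0, -70.136, -16.507], TCP at [0.186, 0.649, 0.405] pointing down, gripper open.
Joint ranges: [-176.03, 176.03], [-82.01, 121.73], [-58.28, 71.71], [-173.87, 95.51], [-174.79, -0.11], [-173.66, 173.66]. Speed limits (degrees/s): [136.94, 136.94, 172.46, 180, 180, 180].

### API

Orientations are given as [roll, pitch, yaw] about the fixed x, y, z axes, in that order (R = Rz(yaw) Ry(pitch) Rx(roll)).
In Python, from plant import r gives the robot as it stands. The module is installed in compiled form; this text tells all that it offers.
- The arm moves only by the tool carry_out, never from a script. Its argument "plan" is a list of rows, each a list of 3 entries, a list of its own where there are three numbers: the shift along the tool's x, y, z in m, then the turn, a rotation vector about the tool's x, y, z in degrees, then the closure in counts, from 0 (fully open) to 255 (shut). In form: [[[x, y, z], [ax, ay, az], hand], ...]. A call has 1 to 12 rows; each row shifts and turns the commanded pose from where the row before left it, along the tool's axes as they then stand; what a row does not reach is not made up. A row lasts 1/12 s, in which the tool goes at most 41.7 mm and 7.16 degrees, less where a joint would pass 70% of its speed; a pose out of reach is approached as far as the arm can. A call is refused whole if a number of a shift passes 0.0417 or a number of a turn 7.16, either way. A call with a gripper value outside its range is refused whole. The fingers move at their own pace and stop on an object; "grip_force" is the grip in N (left out, the last holds). Time passes only in rows, so rows that do not move let the fingers close. It gives the time, the measured TCP pose, the force and the opening at its end, in the units of the state.
- r.get_state(): the state, without advancing time (a new reading comes with each control period).
- r.capture(name): name is "scene" or "top" or "wrist"; returns the picture (420x560x3 uint8, red, green, blue); there is no depth.
- r.get_calibration(name): a dict with "K" (3x3 intrinsics, pixels), "rvec" (rotation vector, rad) and "tvec" (3), from world to camera coordinates, as OpenCV has them. Camera axes: x right, y down, z forward; pixel columns grow to the right and rows downward; lengths in m; the calibration is good to about 2 mm. A picture is of the moment at which its call begins: read the wrist's pose just before it. get_calibration takes no time and is no camera call; for the wrist camera it gives the pose at the moment of the call.
- r.close_job(): hands the job in, once; it reports no verdict.
The state is a dict: "time_s": time; "joints": joint angles; "qd": joint speeds; "joint_torque": joint torques, N m; "tcp_pos": TCP position; "eef_rot": TCP orientation; "contact_force": force on the tool from outside, world axes, zero at the start; "moment": the same for the moment, N m; "gripper_width": finger opening in m.
Only numpy, scipy, OpenCV 4.12 (cv2) and the standard library are available. Lean on these libraries where they do the work, as an engineer would, in place of code of your own. Each camera call takes 0.05 s, during which the arm holds its last target. There are 200 camera calls.

## Working session

There is one attempt and no reset: what is moved stays moved. The work goes in short steps, Python scripts to look and compute and a tool call to move; the robot and the scene stay as the last step left them, time stands still between calls to the robot, and variables do not carry over. Pictures are saved under pics/ and viewed, about 12 in all and at most 16, crops included, and the job is handed in when it is done.

Besides the shell and the picture viewer there is one more tool, called after "Emit:" in YAML: its name, and indented under it one key for each argument. carry_out: Moves the arm, as the interface text tells. Its arguments: {"type":"object","properties":{"plan":{"type":"array","items":{"type":"array"}},"grip_force":{"type":"number"}},"required":["plan"]}

```bash
mkdir -p pics
python3 - <<'E'
from plant import r
import cv2
s=r.get_state();print(s)
for n in ("scene","top"):
    im=r.capture(n);cv2.imwrite(f"pics/{n}0.png",im[:,:,::-1]);c=r.get_calibration(n);print(n,c)
E
```

```text
{'time_s': 0.0, 'joints': array([ 9.04757451e+01,  2.05927031e+01,  6.34619516e-01, -2.02093559e-02,
       -7.01357341e+01, -1.65065284e+01]), 'qd': array([-0.01493044,  0.05379259,  0.00386267,  0.10495106, -0.08768394,
       -0.05000573]), 'joint_torque': array([-6.83139187e-04, -5.82720852e+01,  2.93073517e+01,  6.99724406e+00,
        7.07796498e-03, -1.50551791e-04]), 'tcp_pos': array([0.18635484, 0.64857283, 0.40371427]), 'eef_rot': array([ 1.79904651e+02, -8.44343025e-03, -1.60376588e+01]), 'contact_force': array([0.80371862, 0.35417997, 0.19062923]), 'moment': array([ 0.05855092,  0.0284972 , -0.01963384]), 'gripper_width': 0.08751408886312277}
scene {'K': array([[457.88544699,   0.        , 282.12734728],
       [  0.        , 457.88544699, 217.18243845],
       [  0.        ,   0.        ,   1.        ]]), 'rvec': array([ 1.38657361,  2.43868574, -0.67959679]), 'tvec': array([ 0.26352545, -0.38096171,  1.48462897])}
top {'K': array([[401.05622923,   0.        , 282.393329  ],
       [  0.        , 401.05622923, 217.00477962],
       [  0.        ,   0.        ,   1.        ]]), 'rvec': array([ 2.15378283, -2.12383955,  0.22621251]), 'tvec': array([-0.02145919,  0.52311475,  0.88194239])}
```

View pics/top0.png

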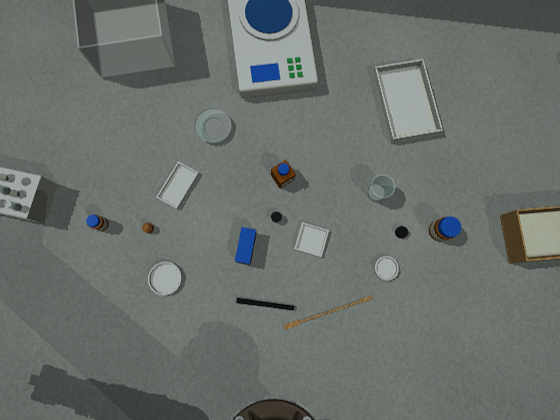

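View pics/scene0.png

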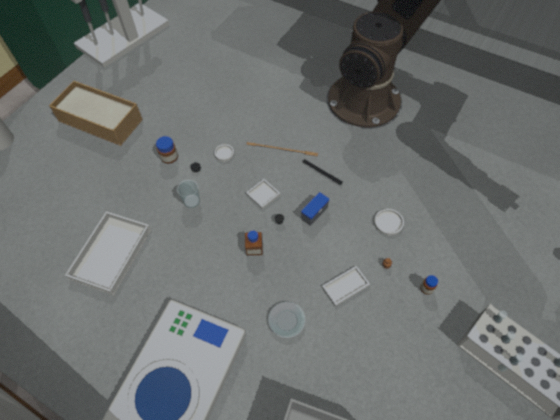

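The top view shows these containers:
- big jar cap at (447,228)
- small jar at (96,221)
- square bottle at (283,172)
- slide box at (246,246)

The holders are big round (165,278), small round (387,268), square (312,240) and oblong (178,186). The beaker is at (382,187). The scene view agrees.

```bash
cat > h.py <<'E'
import numpy as np,cv2
from scipy.spatial.transform import Rotation as Ro
def cast(c,px,z):
    R=cv2.Rodrigues(c["rvec"])[0];px=np.asarray(px,float).reshape(-1,2)
    d=(R.T@np.linalg.inv(c["K"])@np.c_[px,np.ones(len(px))].T).T
    o=-R.T@c["tvec"].ravel();return (o+d*((z-o[2])/d[:,2])[:,None])[:,:2]
def rect(p):
    return cv2.minAreaRect((p*1000).astype(np.float32))
def masks(im):
    hsv=cv2.cvtColor(im,cv2.COLOR_RGB2HSV);H,S,V=cv2.split(hsv)
    return dict(blue=((H>100)&(H<130)&(S>140)&(V>50)).astype(np.uint8),
      white=((S<45)&(V>150)).astype(np.uint8),
      amber=(((H<22)|(H>165))&(S>90)&(V>30)).astype(np.uint8))
def blobs(m,amin,amax):
    cs,_=cv2.findContours(m,cv2.RETR_EXTERNAL,cv2.CHAIN_APPROX_NONE)
    return [c.reshape(-1,2) for c in cs if amin<cv2.contourArea(c)<amax]
E
python3 - <<'E'
from h import *
from plant import r
for n in ("top","scene"):
    im=cv2.imread(f"pics/{n}0.png")[:,:,::-1].copy();c=r.get_calibration(n);M=masks(im)
    print(n,"cam",(-cv2.Rodrigues(c["rvec"])[0].T@c["tvec"].ravel()).round(3))
    for k,z in (("white",[.011]),("blue",[.047,.058,.064,.04]),("amber",[.026])):
        for b in blobs(M[k],40,3500):
            o=b.mean(0).round(0)
            print(k,o,[(np.round(q[0],0),np.round(q[1],0),round(q[2])) for q in (rect(cast(c,b,zz)) for zz in z)])
E
```

```text
top cam [0.355 0.011 0.962]
white [160. 277.] [(array([382., 259.]), array([74., 74.]), 1)]
white [387. 269.] [(array([ 410., -261.]), array([54., 48.]), 26)]
white [311. 239.] [(array([478., -85.]), array([67., 66.]), 74)]
white [541. 232.] [(array([ 501., -653.]), array([101., 102.]), 6)]
white [ 16. 193.] [(array([580., 630.]), array([ 99., 105.]), 79)]
white [179. 185.] [(array([604., 238.]), array([ 47., 104.]), 61)]
white [418. 101.] [(array([ 850., -339.]), array([201., 124.]), 11)]
blue [245. 245.] [(array([457.,  70.]), array([34., 80.]), 81), (array([455.,  69.]), array([34., 79.]), 81), (array([455.,  69.]), array([33., 79.]), 81), (array([457.,  71.]), array([34., 81.]), 81)]
blue [450. 227.] [(array([ 508., -405.]), array([45., 53.]), 1), (array([ 506., -400.]), array([45., 53.]), 1), (array([ 505., -397.]), array([44., 52.]), 1), (array([ 509., -408.]), array([45., 54.]), 1)]
blue [ 92. 221.] [(array([508., 420.]), array([26., 29.]), 1), (array([506., 415.]), array([25., 29.]), 1), (array([505., 412.]), array([25., 29.]), 1), (array([509., 423.]), array([26., 30.]), 1)]
[... 2378 characters left out ...]
[34., 79.]), 80), (array([468.,  76.]), array([34., 79.]), 80), (array([472.,  77.]), array([33., 78.]), 80), (array([458.,  71.]), array([34., 80.]), 80)]
blue [165. 144.] [(array([ 499., -408.]), array([55., 44.]), 39), (array([ 505., -400.]), array([54., 43.]), 39), (array([ 509., -396.]), array([54., 43.]), 39), (array([ 496., -413.]), array([55., 44.]), 39)]
amber [ 23. 403.] [(array([1217., -238.]), array([141.,   5.]), 90)]
amber [387. 263.] [(array([509., 307.]), array([22., 21.]), 31)]
amber [253. 241.] [(array([628., -20.]), array([47., 42.]), 33)]
amber [ 97. 112.] [(array([ 493., -693.]), array([158., 296.]), 6)]
amber [10. 81.] [(array([  537., -1037.]), array([134.,  73.]), 1)]
```

```bash
cat > mv.py <<'E'
# usage: mv.py x y z yaw ... : tool-frame shifts between successive TCP waypoints (turn first, then shift)
import sys;from h import *;from plant import r
s=r.get_state();p=np.array(s["tcp_pos"]);y=s["eef_rot"][2]
print("t",round(s["time_s"],2),"tcp",p.round(4),s["eef_rot"].round(2),"F",s["contact_force"].round(1),"w",round(s["gripper_width"],4),"q",s["joints"].round(0))
a=list(map(float,sys.argv[1:]))
for i in range(0,len(a)-3,4):
    t=np.array(a[i:i+3]);ny=a[i+3];R=Ro.from_euler("xyz",[180,0,ny],degrees=True)
    d=R.inv().apply(t-p);n=int(np.ceil(np.linalg.norm(d)/.041))
    print("turn z",round(y-ny,1),"shift",d.round(4),"rows",n,"each",(d/max(n,1)).round(4));p=t;y=ny
E
python3 mv.py .5 .2 .36 -16 .505 -.40 .36 -16
python3 - <<'E'
from h import *
from plant import r
for n in ("top","scene"):   # refine small holder with looser threshold
    im=cv2.imread(f"pics/{n}0.png")[:,:,::-1].copy();c=r.get_calibration(n)
    hsv=cv2.cvtColor(im,cv2.COLOR_RGB2HSV);m=((hsv[...,1]<60)&(hsv[...,2]>125)).astype(np.uint8)
    for b in blobs(m,100,3500):
        q=rect(cast(c,b,.011));
        if max(q[1])<115: print(n,np.round(q[0]),np.round(q[1]),round(q[2]))
E
```

```text
t 0.1 tcp [0.1864 0.6486 0.4038] [ 1.7992e+02 -1.0000e-02 -1.6030e+01] F [-0.1 -0.6  0.4] w 0.0877 q [ 90.  21.   1.  -0. -70. -17.]
turn z -0.0 shift [0.4251 0.3448 0.0438] rows 14 each [0.0304 0.0246 0.0031]
turn z 0.0 shift [0.1702 0.5754 0.    ] rows 15 each [0.0113 0.0384 0.    ]
top [382. 259.] [78. 74.] 3
top [ 411. -264.] [55. 57.] 88
top [478. -85.] [69. 70.] 74
top [ 501. -653.] [104. 103.] 5
top [ 600. -246.] [37. 27.] 74
top [580. 630.] [101. 109.] 79
top [607. 243.] [ 58. 107.] 62
top [762. 161.] [85. 85.] 2
scene [926. 297.] [16. 56.] 31
scene [1006. -150.] [108.  30.] 49
scene [ 601. -242.] [41. 36.] 37
scene [ 542. -987.] [58. 58.] 76
```

Emit:
carry_out:
  plan:
    - [[0.03,0.025,0.003],[0,0,0],0]
    - [[0.03,0.025,0.003],[0,0,0],0]
    - [[0.03,0.025,0.003],[0,0,0],0]
    - [[0.03,0.025,0.003],[0,0,0],0]
    - [[0.03,0.025,0.003],[0,0,0],0]
    - [[0.03,0.025,0.003],[0,0,0],0]
    - [[0.03,0.025,0.003],[0,0,0],0]
    - [[0.03,0.025,0.003],[0,0,0],0]
    - [[0.03,0.025,0.003],[0,0,0],0]
    - [[0.03,0.025,0.003],[0,0,0],0]
    - [[0.03,0.025,0.003],[0,0,0],0]
    - [[0.03,0.025,0.003],[0,0,0],0]

```text
time_s: 1.1
tcp_pos: [0.4501, 0.2591, 0.3685]
eef_rot: [-180.0, 0.0, -16.0]
contact_force: [0.6, 0.0, -0.0]
gripper_width: 0.0878
```

Emit:
carry_out:
  plan:
    - [[0.03,0.025,0.003],[0,0,0],0]
    - [[0.03,0.025,0.003],[0,0,0],0]
    - [[0.011,0.038,0],[0,0,0],0]
    - [[0.011,0.038,0],[0,0,0],0]
    - [[0.011,0.038,0],[0,0,0],0]
    - [[0.011,0.038,0],[0,0,0],0]
    - [[0.011,0.038,0],[0,0,0],0]
    - [[0.011,0.038,0],[0,0,0],0]
    - [[0.011,0.038,0],[0,0,0],0]
    - [[0.011,0.038,0],[0,0,0],0]
    - [[0.011,0.038,0],[0,0,0],0]
    - [[0.011,0.038,0],[0,0,0],0]

```text
time_s: 2.1
tcp_pos: [0.4936, -0.2012, 0.3626]
eef_rot: [-180.0, 0.0, -16.0]
contact_force: [1.5, 0.6, 0.1]
gripper_width: 0.0873
```

```bash
python3 mv.py .505 -.40 .33 -16
python3 - <<'E'
from plant import r
import cv2
print(r.get_calibration("wrist"))
cv2.imwrite("pics/w1.png",r.capture("wrist")[:,:,::-1])
E
```

```text
t 2.1 tcp [ 0.4936 -0.2012  0.3626] [-179.99    0.    -16.02] F [1.5 0.6 0.1] w 0.0873 q [ -1.   9. -21.  -0. -60.  75.]
turn z -0.0 shift [0.0658 0.188  0.0326] rows 5 each [0.0132 0.0376 0.0065]
{'K': array([[337.83183454,   0.        , 277.24740349],
       [  0.        , 337.83183454, 206.79214835],
       [  0.        ,   0.        ,   1.        ]]), 'rvec': array([-1.78221578,  2.36694398,  0.32006164]), 'tvec': array([-0.05741448,  0.48813337,  0.48969858])}
```

View pics/w1.png

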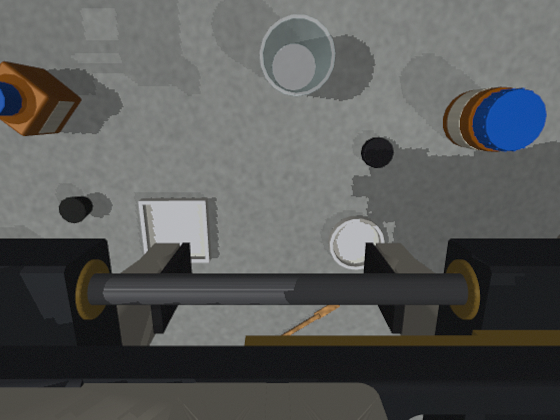

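The wrist view shows the bottle at (35,100), beaker (297,55), big jar cap (515,118), square holder (174,230) and small round holder (357,243). I'll measure these from here.

```bash
cat > w.py <<'E'
from h import *;from plant import r;import sys
def wm(im,c):
    im=im.copy();M=masks(im)
    for k,zs in (("white",[.011]),("blue",[.043,.047,.058,.064]),("amber",[.026])):
        for b in blobs(M[k],300,40000):
            if b[:,1].max()>300: continue
            cut=" cut" if b.min()<1 or b[:,0].max()>557 else ""
            print(k,b.mean(0).round(),cut,[tuple(np.r_[q[0],q[1],q[2]].round(0)) for q in (rect(cast(c,b,z)) for z in zs)])
if __name__=="__main__":
    c=r.get_calibration("wrist");im=r.capture("wrist");cv2.imwrite(f"pics/{sys.argv[1]}.png",im[:,:,::-1]);wm(im,c)
E
python3 w.py w2
```

```text
white [349. 248.]  [(np.float64(413.0), np.float64(-262.0), np.float64(51.0), np.float64(56.0), np.float64(47.0))]
white [165. 230.]  [(np.float64(477.0), np.float64(-85.0), np.float64(68.0), np.float64(67.0), np.float64(74.0))]
white [277.  50.]  [(np.float64(610.0), np.float64(-246.0), np.float64(52.0), np.float64(68.0), np.float64(49.0))]
blue [502. 120.]  [(np.float64(501.0), np.float64(-411.0), np.float64(61.0), np.float64(52.0), np.float64(74.0)), (np.float64(502.0), np.float64(-408.0), np.float64(61.0), np.float64(51.0), np.float64(74.0)), (np.float64(504.0), np.float64(-401.0), np.float64(58.0), np.float64(49.0), np.float64(74.0)), (np.float64(506.0), np.float64(-398.0), np.float64(57.0), np.float64(48.0), np.float64(74.0))]
blue [  5. 102.]  cut [(np.float64(633.0), np.float64(-10.0), np.float64(11.0), np.float64(25.0), np.float64(62.0)), (np.float64(632.0), np.float64(-12.0), np.float64(11.0), np.float64(25.0), np.float64(62.0)), (np.float64(630.0), np.float64(-20.0), np.float64(10.0), np.float64(24.0), np.float64(62.0)), (np.float64(628.0), np.float64(-25.0), np.float64(10.0), np.float64(23.0), np.float64(62.0))]
amber [474. 118.]  [(np.float64(506.0), np.float64(-398.0), np.float64(40.0), np.float64(56.0), np.float64(72.0))]
amber [ 35. 106.]  cut [(np.float64(627.0), np.float64(-21.0), np.float64(64.0), np.float64(61.0), np.float64(62.0))]
```

Emit:
carry_out:
  plan:
    - [[0.013,0.038,0.0065],[0,0,0],0]
    - [[0.013,0.038,0.0065],[0,0,0],0]
    - [[0.013,0.038,0.0065],[0,0,0],0]
    - [[0.013,0.038,0.0065],[0,0,0],0]
    - [[0.013,0.036,0.0065],[0,0,0],0]
    - [[0,0,0],[0,0,0],0]
    - [[0,0,0],[0,0,0],0]

```text
time_s: 2.78
tcp_pos: [0.5042, -0.3994, 0.3282]
eef_rot: [-180.0, 0.2, -16.2]
contact_force: [0.3, 0.4, -0.7]
gripper_width: 0.0878
```

```bash
python3 mv.py .505 -.40 .193 -16
```

```text
t 2.78 tcp [ 0.5042 -0.3994  0.3282] [-1.7997e+02  1.7000e-01 -1.6220e+01] F [ 0.3  0.4 -0.7] w 0.0878 q [-21.  21.  -9.  -0. -60.  95.]
turn z -0.2 shift [0.0009 0.0004 0.1352] rows 4 each [0.0002 0.0001 0.0338]
```

Emit:
carry_out:
  plan:
    - [[0,0,0.035],[0,0,0],0]
    - [[0,0,0.035],[0,0,0],0]
    - [[0,0,0.025],[0,0,0],0]
    - [[0,0,0.02],[0,0,0],0]
    - [[0,0,0.01],[0,0,0],0]
    - [[0,0,0.01],[0,0,0],0]
    - [[0,0,0],[0,0,0],0]
    - [[0,0,0],[0,0,0],255]
    - [[0,0,0],[0,0,0],255]
    - [[0,0,0],[0,0,0],255]
    - [[0,0,0],[0,0,0],255]
    - [[0,0,0],[0,0,0],255]
  grip_force: 30

```text
time_s: 3.78
tcp_pos: [0.5049, -0.398, 0.196]
eef_rot: [180.0, -0.1, -16.0]
contact_force: [-0.5, -0.6, -0.2]
gripper_width: 0.0598
```

Emit:
carry_out:
  plan:
    - [[0,0,0],[0,0,0],255]
    - [[0,0,0],[0,0,0],255]
    - [[0,0,0],[0,0,0],255]

```text
time_s: 4.03
tcp_pos: [0.5049, -0.3982, 0.1959]
eef_rot: [180.0, -0.0, -16.0]
contact_force: [-0.9, -0.2, 5.5]
gripper_width: 0.0536
```

Emit:
carry_out:
  plan:
    - [[0,0,0],[0,0,0],255]
    - [[0,0,-0.01],[0,0,0],255]
    - [[0,0,-0.02],[0,0,0],255]
    - [[0,0,-0.03],[0,0,0],255]
    - [[0,0,-0.03],[0,0,0],255]
    - [[0,0,-0.01],[0,0,0],255]
    - [[0,0,0],[0,0,0],255]

```text
time_s: 4.62
tcp_pos: [0.5055, -0.3982, 0.2991]
eef_rot: [179.9, -0.3, -16.0]
contact_force: [1.0, -0.6, -1.6]
gripper_width: 0.0536
```

```bash
python3 mv.py .45 -.07 .296 -16 .383 .259 .296 -16
```

```text
t 4.62 tcp [ 0.5055 -0.3982  0.2991] [179.95  -0.33 -16.01] F [ 1.  -0.6 -1.6] w 0.0536 q [-21.  22. -11.   0. -56.  95.]
turn z -0.0 shift [-0.1439 -0.3002  0.0031] rows 9 each [-0.016  -0.0334  0.0003]
turn z 0.0 shift [-0.1551 -0.2978 -0.    ] rows 9 each [-0.0172 -0.0331 -0.    ]
```

Total shift is about (-0.299, -0.598), so I'll use 21 rows.

Emit:
carry_out:
  plan:
    - [[-0.007,-0.014,0],[0,0,0],255]
    - [[-0.014,-0.028,0],[0,0,0],255]
    - [[-0.015,-0.03,0],[0,0,0],255]
    - [[-0.015,-0.03,0],[0,0,0],255]
    - [[-0.015,-0.03,0],[0,0,0],255]
    - [[-0.015,-0.03,0],[0,0,0],255]
    - [[-0.015,-0.03,0],[0,0,0],255]
    - [[-0.015,-0.03,0],[0,0,0],255]
    - [[-0.015,-0.03,0],[0,0,0],255]
    - [[-0.015,-0.03,0],[0,0,0],255]
    - [[-0.015,-0.03,0],[0,0,0],255]
    - [[-0.015,-0.03,0],[0,0,0],255]

```text
time_s: 5.62
tcp_pos: [0.4337, -0.0207, 0.2944]
eef_rot: [180.0, 0.1, -16.1]
contact_force: [0.7, 0.1, -1.8]
gripper_width: 0.0534
```

Emit:
carry_out:
  plan:
    - [[-0.015,-0.03,0],[0,0,0],255]
    - [[-0.015,-0.03,0],[0,0,0],255]
    - [[-0.015,-0.03,0],[0,0,0],255]
    - [[-0.015,-0.03,0],[0,0,0],255]
    - [[-0.015,-0.03,0],[0,0,0],255]
    - [[-0.015,-0.03,0],[0,0,0],255]
    - [[-0.015,-0.03,0],[0,0,0],255]
    - [[-0.014,-0.026,0],[0,0,0],255]
    - [[-0.007,-0.014,0],[0,0,0],255]
    - [[0,0,0],[0,0,0],255]
    - [[0,0,0],[0,0,0],255]
    - [[0,0,0],[0,0,0],255]

```text
time_s: 6.62
tcp_pos: [0.3824, 0.2525, 0.2944]
eef_rot: [179.9, 0.1, -16.0]
contact_force: [0.1, -0.5, -1.5]
gripper_width: 0.0534
```

```bash
python3 mv.py .383 .259 .210 -16
python3 - <<'E'
from plant import r
from h import *
im=r.capture("scene");c=r.get_calibration("scene");M=masks(im.copy())
for b in blobs(M["white"],100,3500):
    q=rect(cast(c,b,.011)); print(np.round(q[0]),np.round(q[1]))
cv2.imwrite("pics/s1.png",cv2.resize(im[120:330,240:480,::-1],None,fx=2.5,fy=2.5))
E
```

```text
t 6.62 tcp [0.3824 0.2525 0.2944] [ 1.799e+02  5.000e-02 -1.603e+01] F [ 0.1 -0.5 -1.5] w 0.0534 q [ 58.   6. -34.  -0. -49.  16.]
turn z -0.0 shift [-0.0012 -0.0064  0.0844] rows 3 each [-0.0004 -0.0021  0.0281]
[546. 668.] [227. 112.]
[607. 243.] [ 60. 106.]
[ 836. -341.] [204. 134.]
[385. 260.] [72. 76.]
[477. -84.] [71. 70.]
[172. 277.] [ 39. 104.]
[ 413. -262.] [57. 54.]
[ 476. -724.] [101. 221.]
[ 142. -898.] [161. 303.]
```

View pics/s1.png

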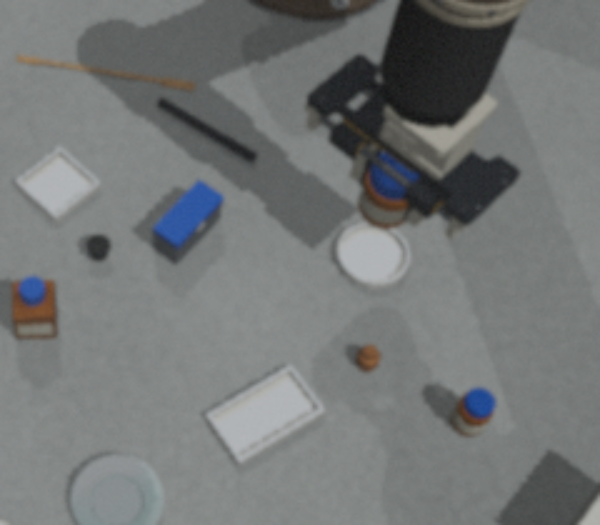

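The jar is held upright above the big dish, which is at (372,253) in the crop. I'll descend, with the last few mm slow.

Emit:
carry_out:
  plan:
    - [[0,-0.0065,0.02],[0,0,0],255]
    - [[-0.001,0,0.025],[0,0,0],255]
    - [[0,0,0.02],[0,0,0],255]
    - [[0,0,0.012],[0,0,0],255]
    - [[0,0,0.008],[0,0,0],255]
    - [[0,0,0.003],[0,0,0],255]
    - [[0,0,0.001],[0,0,0],255]
    - [[0,0,0],[0,0,0],255]
    - [[0,0,0],[0,0,0],255]
    - [[0,0,0],[0,0,0],255]

```text
time_s: 7.5
tcp_pos: [0.3838, 0.2598, 0.2069]
eef_rot: [-179.9, -0.0, -16.0]
contact_force: [-0.1, -0.2, -0.9]
gripper_width: 0.0536
```

Emit:
carry_out:
  plan:
    - [[0,0,0.001],[0,0,0],255]
    - [[0,0,0.001],[0,0,0],255]
    - [[0,0,0.001],[0,0,0],255]
    - [[0,0,0.001],[0,0,0],255]
    - [[0,0,0.0005],[0,0,0],255]
    - [[0,0,0.0005],[0,0,0],255]
    - [[0,0,0],[0,0,0],255]
    - [[0,0,0],[0,0,0],255]

```text
time_s: 8.17
tcp_pos: [0.3836, 0.2596, 0.2011]
eef_rot: [180.0, 0.0, -16.0]
contact_force: [0.4, 0.4, -1.0]
gripper_width: 0.0534
```

Emit:
carry_out:
  plan:
    - [[0,0,0.0005],[0,0,0],255]
    - [[0,0,0.0005],[0,0,0],255]
    - [[0,0,0],[0,0,0],255]
    - [[0,0,0],[0,0,0],255]

```text
time_s: 8.5
tcp_pos: [0.3836, 0.2596, 0.2001]
eef_rot: [180.0, 0.0, -16.0]
contact_force: [-0.1, -0.4, -0.7]
gripper_width: 0.0537
```

Emit:
carry_out:
  plan:
    - [[0,0,0.0005],[0,0,0],255]
    - [[0,0,0.0005],[0,0,0],255]
    - [[0,0,0],[0,0,0],255]
    - [[0,0,0],[0,0,0],255]

```text
time_s: 8.83
tcp_pos: [0.3836, 0.2597, 0.1998]
eef_rot: [-180.0, -0.0, -16.0]
contact_force: [-3.4, -1.1, 8.7]
gripper_width: 0.0537
```

Contact is felt (8.7 N), so I'll release and rise.

Emit:
carry_out:
  plan:
    - [[0,0,0],[0,0,0],0]
    - [[0,0,0],[0,0,0],0]
    - [[0,0,0],[0,0,0],0]
    - [[0,0,0],[0,0,0],0]
    - [[0,0,0],[0,0,0],0]
    - [[0,0,0],[0,0,0],0]
    - [[0,0,-0.02],[0,0,0],0]
    - [[0,0,-0.03],[0,0,0],0]
    - [[0,0,-0.03],[0,0,0],0]
    - [[0,0,-0.03],[0,0,0],0]
    - [[0,0,-0.01],[0,0,0],0]
    - [[0,0,0],[0,0,0],0]

```text
time_s: 9.83
tcp_pos: [0.3842, 0.2603, 0.3223]
eef_rot: [-179.7, -0.1, -16.0]
contact_force: [0.4, 0.8, -1.2]
gripper_width: 0.0878
```

```bash
python3 mv.py .508 .42 .31 -16;python3 w.py w3
```

```text
t 9.83 tcp [0.3842 0.2603 0.3223] [-1.7968e+02 -1.2000e-01 -1.6010e+01] F [ 0.4  0.8 -1.2] w 0.0878 q [ 59.   5. -32.   0. -53.  15.]
turn z -0.0 shift [ 0.075  -0.1876  0.0123] rows 5 each [ 0.015  -0.0375  0.0025]
white [286. 184.]  [(np.float64(388.0), np.float64(255.0), np.float64(76.0), np.float64(62.0), np.float64(67.0))]
blue [280. 214.]  [(np.float64(377.0), np.float64(261.0), np.float64(54.0), np.float64(56.0), np.float64(55.0)), (np.float64(378.0), np.float64(260.0), np.float64(53.0), np.float64(55.0), np.float64(55.0)), (np.float64(382.0), np.float64(259.0), np.float64(51.0), np.float64(53.0), np.float64(55.0)), (np.float64(383.0), np.float64(259.0), np.float64(49.0), np.float64(51.0), np.float64(55.0))]
blue [ 23. 108.]  cut [(np.float64(508.0), np.float64(421.0), np.float64(35.0), np.float64(30.0), np.float64(66.0)), (np.float64(507.0), np.float64(419.0), np.float64(34.0), np.float64(29.0), np.float64(66.0)), (np.float64(505.0), np.float64(411.0), np.float64(33.0), np.float64(28.0), np.float64(66.0)), (np.float64(503.0), np.float64(407.0), np.float64(32.0), np.float64(27.0), np.float64(66.0))]
blue [510.  48.]  cut [(np.float64(450.0), np.float64(72.0), np.float64(40.0), np.float64(66.0), np.float64(81.0)), (np.float64(450.0), np.float64(74.0), np.float64(39.0), np.float64(65.0), np.float64(81.0)), (np.float64(450.0), np.float64(82.0), np.float64(37.0), np.float64(62.0), np.float64(81.0)), (np.float64(450.0), np.float64(85.0), np.float64(36.0), np.float64(60.0), np.float64(81.0))]
amber [279. 188.]  [(np.float64(393.0), np.float64(257.0), np.float64(58.0), np.float64(31.0), np.float64(77.0))]
amber [ 45. 108.]  [(np.float64(507.0), np.float64(418.0), np.float64(28.0), np.float64(34.0), np.float64(71.0))]
amber [187.  79.]  [(np.float64(497.0), np.float64(301.0), np.float64(25.0), np.float64(22.0), np.float64(74.0))]
```

View pics/w3.png

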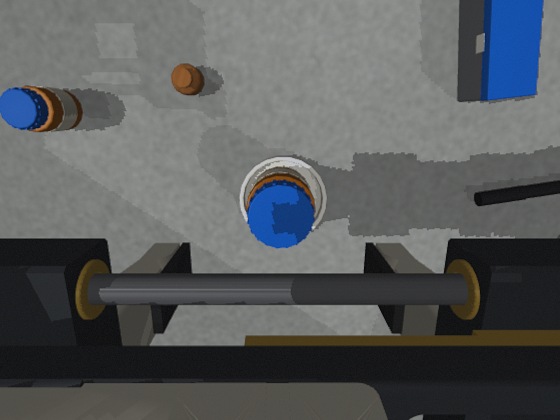

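The big jar's cap (280,214) is inside the dish ring. The small jar is at (25,108), about (0.5075, 0.419).

Emit:
carry_out:
  plan:
    - [[0.015,-0.037,0.002],[0,0,0],0]
    - [[0.015,-0.037,0.002],[0,0,0],0]
    - [[0.015,-0.037,0.002],[0,0,0],0]
    - [[0.015,-0.037,0.003],[0,0,0],0]
    - [[0.014,-0.038,0.003],[0,0,0],0]
    - [[0,0,0],[0,0,0],0]
    - [[0,0,0],[0,0,0],0]
    - [[0,0,0.03],[0,0,0],0]
    - [[0,0,0.02],[0,0,0],0]
    - [[0,0,0],[0,0,0],0]
    - [[0,0,0],[0,0,0],0]

```text
time_s: 10.8
tcp_pos: [0.5055, 0.4169, 0.256]
eef_rot: [179.8, 0.1, -16.0]
contact_force: [0.8, -0.3, 1.4]
gripper_width: 0.0876
```

```bash
python3 mv.py .5075 .419 .191 -16
```

```text
t 10.8 tcp [0.5055 0.4169 0.256 ] [ 1.798e+02  7.000e-02 -1.604e+01] F [ 0.8 -0.3  1.4] w 0.0876 q [ 57.  26. -12.  -0. -52.  17.]
turn z -0.0 shift [ 0.0014 -0.0025  0.065 ] rows 2 each [ 0.0007 -0.0013  0.0325]
```

Emit:
carry_out:
  plan:
    - [[0.0015,-0.0025,0.02],[0,0,0],0]
    - [[0,0,0.025],[0,0,0],0]
    - [[0,0,0.01],[0,0,0],0]
    - [[0,0,0.01],[0,0,0],0]
    - [[0,0,0],[0,0,0],0]
    - [[0,0,0],[0,0,0],255]
    - [[0,0,0],[0,0,0],255]
    - [[0,0,0],[0,0,0],255]
    - [[0,0,0],[0,0,0],255]
    - [[0,0,0],[0,0,0],255]
    - [[0,0,0],[0,0,0],255]
    - [[0,0,0],[0,0,0],255]
  grip_force: 20

```text
time_s: 11.8
tcp_pos: [0.5083, 0.42, 0.1924]
eef_rot: [-180.0, -0.0, -16.0]
contact_force: [0.5, -0.6, -0.5]
gripper_width: 0.0463
```

Emit:
carry_out:
  plan:
    - [[0,0,0],[0,0,0],255]
    - [[0,0,0],[0,0,0],255]
    - [[0,0,0],[0,0,0],255]
    - [[0,0,0],[0,0,0],255]
    - [[0,0,0],[0,0,0],255]
    - [[0,0,0],[0,0,0],255]

```text
time_s: 12.3
tcp_pos: [0.5082, 0.4198, 0.1922]
eef_rot: [180.0, 0.0, -16.0]
contact_force: [-0.4, -0.2, 1.6]
gripper_width: 0.0336
```

Emit:
carry_out:
  plan:
    - [[0,0,-0.01],[0,0,0],255]
    - [[0,0,-0.02],[0,0,0],255]
    - [[0,0,-0.03],[0,0,0],255]
    - [[0,0,-0.03],[0,0,0],255]
    - [[0,0,-0.01],[0,0,0],255]
    - [[0,0,0],[0,0,0],255]

```text
time_s: 12.8
tcp_pos: [0.509, 0.4208, 0.2968]
eef_rot: [-179.6, -0.2, -16.0]
contact_force: [0.1, -0.1, -0.1]
gripper_width: 0.0334
```

```bash
python3 mv.py .412 -.263 .29 -16
```

```text
t 12.8 tcp [0.509  0.4208 0.2968] [-1.7963e+02 -1.6000e-01 -1.6000e+01] F [ 0.1 -0.1 -0.1] w 0.0334 q [ 56.  24.  -9.   0. -57.  17.]
turn z 0.0 shift [0.0953 0.684  0.0068] rows 17 each [0.0056 0.0402 0.0004]
```

Emit:
carry_out:
  plan:
    - [[0.0025,0.018,0],[0,0,0],255]
    - [[0.005,0.036,0],[0,0,0],255]
    - [[0.005,0.036,0],[0,0,0],255]
    - [[0.005,0.036,0],[0,0,0],255]
    - [[0.005,0.036,0],[0,0,0],255]
    - [[0.005,0.036,0],[0,0,0],255]
    - [[0.005,0.036,0],[0,0,0],255]
    - [[0.005,0.036,0],[0,0,0],255]
    - [[0.005,0.036,0],[0,0,0],255]
    - [[0.005,0.036,0],[0,0,0],255]
    - [[0.005,0.036,0],[0,0,0],255]
    - [[0.005,0.036,0],[0,0,0],255]

```text
time_s: 13.8
tcp_pos: [0.4482, 0.0045, 0.2919]
eef_rot: [180.0, 0.0, -16.0]
contact_force: [1.3, -0.2, -1.3]
gripper_width: 0.0337
```

Emit:
carry_out:
  plan:
    - [[0.005,0.036,0],[0,0,0],255]
    - [[0.005,0.036,0],[0,0,0],255]
    - [[0.005,0.036,0],[0,0,0],255]
    - [[0.005,0.036,0],[0,0,0],255]
    - [[0.005,0.036,0],[0,0,0],255]
    - [[0.005,0.036,0],[0,0,0],255]
    - [[0.005,0.036,0],[0,0,0],255]
    - [[0.0025,0.018,0],[0,0,0],255]
    - [[0,0,0.02],[0,0,0],255]
    - [[0,0,0.02],[0,0,0],255]
    - [[0,0,0],[0,0,0],255]
    - [[0,0,0],[0,0,0],255]

```text
time_s: 14.8
tcp_pos: [0.41, -0.2637, 0.2513]
eef_rot: [180.0, 0.2, -16.0]
contact_force: [-0.0, 0.3, -0.7]
gripper_width: 0.0333
```

```bash
python3 mv.py .412 -.263 .2 -16
```

```text
t 14.8 tcp [ 0.41   -0.2637  0.2513] [179.98   0.19 -16.05] F [-0.   0.3 -0.7] w 0.0333 q [-10.  12. -34.  -0. -44.  84.]
turn z -0.0 shift [ 0.0017 -0.0012  0.0513] rows 2 each [ 0.0009 -0.0006  0.0257]
```

Emit:
carry_out:
  plan:
    - [[0.002,-0.001,0.02],[0,0,0],255]
    - [[0,0,0.015],[0,0,0],255]
    - [[0,0,0.01],[0,0,0],255]
    - [[0,0,0.004],[0,0,0],255]
    - [[0,0,0.001],[0,0,0],255]
    - [[0,0,0.001],[0,0,0],255]
    - [[0,0,0],[0,0,0],255]
    - [[0,0,0],[0,0,0],255]

```text
time_s: 15.47
tcp_pos: [0.4132, -0.2633, 0.202]
eef_rot: [-180.0, -0.1, -16.0]
contact_force: [0.3, 0.1, -0.6]
gripper_width: 0.0337
```

```bash
python3 mv.py .412 -.263 .196 -16
```

```text
t 15.47 tcp [ 0.4132 -0.2633  0.202 ] [-1.800e+02 -8.000e-02 -1.601e+01] F [ 0.3  0.1 -0.6] w 0.0337 q [ -9.  17. -37.   0. -36.  83.]
turn z -0.0 shift [-0.0013  0.0001  0.006 ] rows 1 each [-0.0013  0.0001  0.006 ]
```

Emit:
carry_out:
  plan:
    - [[-0.0005,0,0.001],[0,0,0],255]
    - [[0,0,0.001],[0,0,0],255]
    - [[0,0,0.001],[0,0,0],255]
    - [[0,0,0.001],[0,0,0],255]
    - [[0,0,0.0005],[0,0,0],255]
    - [[0,0,0.0005],[0,0,0],255]
    - [[0,0,0],[0,0,0],255]
    - [[0,0,0],[0,0,0],255]

```text
time_s: 16.13
tcp_pos: [0.4124, -0.2632, 0.1961]
eef_rot: [180.0, 0.0, -16.0]
contact_force: [0.2, 0.1, -0.3]
gripper_width: 0.0335
```

Emit:
carry_out:
  plan:
    - [[0,0,0.0005],[0,0,0],255]
    - [[0,0,0.0005],[0,0,0],255]
    - [[0,0,0],[0,0,0],255]
    - [[0,0,0],[0,0,0],255]

```text
time_s: 16.47
tcp_pos: [0.4124, -0.2631, 0.196]
eef_rot: [180.0, -0.0, -16.0]
contact_force: [-4.1, 3.1, 12.6]
gripper_width: 0.0336
```

Emit:
carry_out:
  plan:
    - [[0,0,0],[0,0,0],0]
    - [[0,0,0],[0,0,0],0]
    - [[0,0,0],[0,0,0],0]
    - [[0,0,0],[0,0,0],0]
    - [[0,0,0],[0,0,0],0]
    - [[0,0,-0.01],[0,0,0],0]
    - [[0,0,-0.03],[0,0,0],0]
    - [[0,0,-0.03],[0,0,0],0]
    - [[0,0,-0.03],[0,0,0],0]
    - [[0,0,-0.02],[0,0,0],0]
    - [[0,0,-0.01],[0,0,0],0]
    - [[0,0,0],[0,0,0],0]

```text
time_s: 17.47
tcp_pos: [0.413, -0.2633, 0.3274]
eef_rot: [-180.0, -0.3, -16.0]
contact_force: [0.6, 0.4, 0.1]
gripper_width: 0.0875
```

```bash
python3 w.py w4; python3 mv.py .55 -.08 .34 -57 .634 -.015 .33 -57
```

```text
white [266. 187.]  [(np.float64(421.0), np.float64(-259.0), np.float64(34.0), np.float64(57.0), np.float64(31.0))]
white [ 65. 182.]  [(np.float64(477.0), np.float64(-85.0), np.float64(68.0), np.float64(69.0), np.float64(74.0))]
blue [277. 210.]  [(np.float64(409.0), np.float64(-263.0), np.float64(29.0), np.float64(30.0), np.float64(74.0)), (np.float64(410.0), np.float64(-263.0), np.float64(29.0), np.float64(30.0), np.float64(74.0)), (np.float64(413.0), np.float64(-264.0), np.float64(28.0), np.float64(29.0), np.float64(74.0)), (np.float64(415.0), np.float64(-264.0), np.float64(27.0), np.float64(28.0), np.float64(74.0))]
t 17.52 tcp [ 0.4125 -0.2631  0.3257] [-1.7998e+02 -1.1000e-01 -1.6040e+01] F [-0.2  0.5 -0.1] w 0.0874 q [ -9.   7. -29.  -0. -54.  83.]
turn z 41.0 shift [-0.0787 -0.2151 -0.0143] rows 6 each [-0.0131 -0.0358 -0.0024]
turn z 0.0 shift [-0.0088 -0.1058  0.01  ] rows 3 each [-0.0029 -0.0353  0.0033]
```

View pics/w4.png

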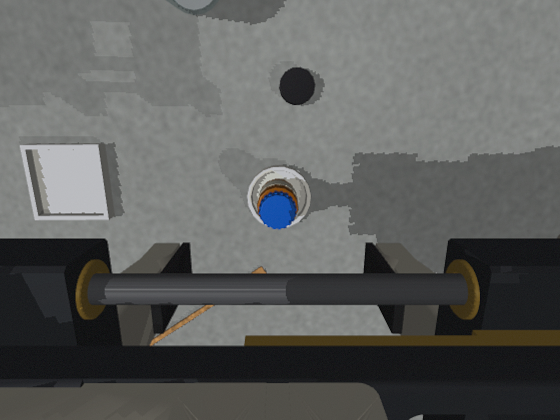

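The small jar's cap (277,210) is inside its dish. Next is the bottle: turn +41° and go above it.

Emit:
carry_out:
  plan:
    - [[0,0,-0.002],[0,0,7],0]
    - [[0,0,-0.002],[0,0,7],0]
    - [[0,0,-0.002],[0,0,7],0]
    - [[0,0,-0.002],[0,0,7],0]
    - [[0,0,-0.002],[0,0,7],0]
    - [[0,0,-0.002],[0,0,6],0]
    - [[-0.0097,-0.0357,0],[0,0,0],0]
    - [[-0.0097,-0.0357,0],[0,0,0],0]
    - [[-0.0097,-0.0357,0],[0,0,0],0]
    - [[-0.0097,-0.0357,0],[0,0,0],0]
    - [[-0.0097,-0.0357,0],[0,0,0],0]
    - [[-0.0097,-0.0357,0],[0,0,0],0]

```text
time_s: 18.52
tcp_pos: [0.5609, -0.0962, 0.3349]
eef_rot: [179.8, 0.1, -57.0]
contact_force: [0.6, -0.6, 0.1]
gripper_width: 0.0874
```

Emit:
carry_out:
  plan:
    - [[-0.0097,-0.0357,0],[0,0,0],0]
    - [[-0.0097,-0.0357,0],[0,0,0],0]
    - [[-0.0097,-0.0357,0],[0,0,0],0]
    - [[0,0,0],[0,0,0],0]
    - [[0,0,0],[0,0,0],0]

```text
time_s: 18.93
tcp_pos: [0.6351, -0.0133, 0.3338]
eef_rot: [179.8, 0.1, -56.9]
contact_force: [-0.1, -1.0, -0.5]
gripper_width: 0.0877
```

```bash
python3 w.py w5; python3 mv.py .634 -.015 .25 -57
```

```text
white [447. 219.]  [(np.float64(480.0), np.float64(-86.0), np.float64(67.0), np.float64(61.0), np.float64(74.0))]
white [ 8. 57.]  cut [(np.float64(886.0), np.float64(15.0), np.float64(20.0), np.float64(106.0), np.float64(9.0))]
blue [278. 211.]  [(np.float64(628.0), np.float64(-9.0), np.float64(28.0), np.float64(31.0), np.float64(33.0)), (np.float64(629.0), np.float64(-10.0), np.float64(27.0), np.float64(31.0), np.float64(33.0)), (np.float64(631.0), np.float64(-12.0), np.float64(26.0), np.float64(30.0), np.float64(33.0)), (np.float64(632.0), np.float64(-14.0), np.float64(25.0), np.float64(29.0), np.float64(33.0))]
amber [278. 201.]  [(np.float64(632.0), np.float64(-13.0), np.float64(47.0), np.float64(54.0), np.float64(33.0))]
t 18.98 tcp [ 0.6343 -0.0143  0.3342] [ 1.7977e+02  1.0000e-01 -5.6980e+01] F [-0.5 -1.2 -0.3] w 0.0875 q [ 16.  20. -10.  -0. -60.  17.]
turn z 0.0 shift [0.0004 0.0006 0.0842] rows 3 each [0.0001 0.0002 0.0281]
```

View pics/w5.png

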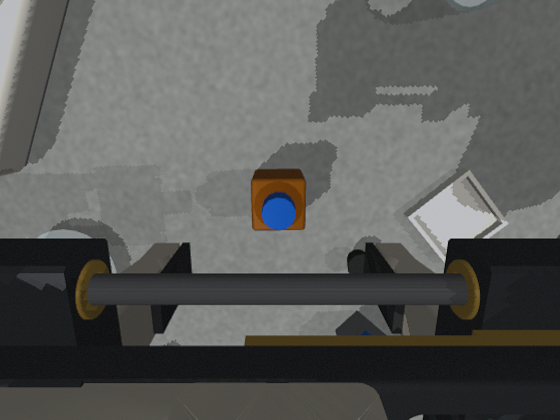

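The bottle (278,200) is square to the jaws and centred. Descend and grip.

Emit:
carry_out:
  plan:
    - [[0,0,0.035],[0,0,0],0]
    - [[0,0,0.035],[0,0,0],0]
    - [[0,0,0.03],[0,0,0],0]
    - [[0,0,0.02],[0,0,0],0]
    - [[0,0,0.012],[0,0,0],0]
    - [[0,0,0.007],[0,0,0],0]
    - [[0,0,0],[0,0,0],0]
    - [[0,0,0],[0,0,0],255]
    - [[0,0,0],[0,0,0],255]
    - [[0,0,0],[0,0,0],255]
    - [[0,0,0],[0,0,0],255]
    - [[0,0,0],[0,0,0],255]
  grip_force: 25

```text
time_s: 19.98
tcp_pos: [0.6346, -0.015, 0.1991]
eef_rot: [-179.9, -0.0, -57.0]
contact_force: [1.6, 0.5, 0.5]
gripper_width: 0.0595
```

Emit:
carry_out:
  plan:
    - [[0,0,0],[0,0,0],255]
    - [[0,0,0],[0,0,0],255]
    - [[0,0,0],[0,0,0],255]
    - [[0,0,0],[0,0,0],255]
    - [[0,0,0],[0,0,0],255]
    - [[0,0,0],[0,0,0],255]

```text
time_s: 20.48
tcp_pos: [0.6344, -0.015, 0.1984]
eef_rot: [-180.0, -0.0, -57.0]
contact_force: [-2.1, -0.4, 3.8]
gripper_width: 0.044
```

Emit:
carry_out:
  plan:
    - [[0,0,-0.01],[0,0,0],255]
    - [[0,0,-0.02],[0,0,0],255]
    - [[0,0,-0.02],[0,0,0],255]
    - [[0,0,-0.01],[0,0,-4],255]
    - [[0,0,0],[0,0,-6],255]
    - [[0,0,0],[0,0,-6],255]
    - [[0,0,0],[0,0,-6],255]
    - [[0,0,0],[0,0,-6],255]
    - [[0,0,0],[0,0,-6],255]
    - [[0,0,0],[0,0,-6],255]
    - [[0,0,0],[0,0,0],255]
    - [[0,0,0],[0,0,0],255]

```text
time_s: 21.48
tcp_pos: [0.6343, -0.0151, 0.2582]
eef_rot: [180.0, 0.0, -17.2]
contact_force: [-0.5, -0.4, -2.0]
gripper_width: 0.0439
```

```bash
python3 mv.py .478 -.085 .258 -17
```

```text
t 21.48 tcp [ 0.6343 -0.0151  0.2582] [ 1.800e+02  2.000e-02 -1.723e+01] F [-0.5 -0.4 -2. ] w 0.0439 q [ 16.  24. -15.  -0. -51.  57.]
turn z -0.2 shift [-0.1291  0.1126  0.0002] rows 5 each [-0.0258  0.0225  0.    ]
```

Emit:
carry_out:
  plan:
    - [[-0.015,0.013,0],[0,0,0],255]
    - [[-0.025,0.022,0],[0,0,0],255]
    - [[-0.025,0.022,0],[0,0,0],255]
    - [[-0.025,0.022,0],[0,0,0],255]
    - [[-0.025,0.022,0],[0,0,0],255]
    - [[-0.014,0.0115,0],[0,0,0],255]
    - [[0,0,0.01],[0,0,0],255]
    - [[0,0,0.02],[0,0,0],255]
    - [[0,0,0.01],[0,0,0],255]
    - [[0,0,0],[0,0,0],255]
    - [[0,0,0],[0,0,0],255]

```text
time_s: 22.4
tcp_pos: [0.4781, -0.0849, 0.2181]
eef_rot: [180.0, 0.1, -17.2]
contact_force: [0.3, -0.5, -2.2]
gripper_width: 0.0439
```

```bash
python3 mv.py .478 -.085 .2024 -17
```

```text
t 22.4 tcp [ 0.4781 -0.0849  0.2181] [ 1.7996e+02  5.0000e-02 -1.7160e+01] F [ 0.3 -0.5 -2.2] w 0.0439 q [ 13.  15. -36.   0. -39.  60.]
turn z -0.2 shift [-0.0001  0.0001  0.0157] rows 1 each [-0.0001  0.0001  0.0157]
```

Emit:
carry_out:
  plan:
    - [[0,0,0.005],[0,0,0],255]
    - [[0,0,0.003],[0,0,0],255]
    - [[0,0,0.002],[0,0,0],255]
    - [[0,0,0.001],[0,0,0],255]
    - [[0,0,0.001],[0,0,0],255]
    - [[0,0,0.001],[0,0,0],255]
    - [[0,0,0.001],[0,0,0],255]
    - [[0,0,0.0005],[0,0,0],255]
    - [[0,0,0.0005],[0,0,0],255]
    - [[0,0,0],[0,0,0],255]
    - [[0,0,0],[0,0,0],255]

```text
time_s: 23.32
tcp_pos: [0.4782, -0.0848, 0.2032]
eef_rot: [180.0, -0.0, -17.0]
contact_force: [0.0, 0.3, -2.7]
gripper_width: 0.0438
```

Emit:
carry_out:
  plan:
    - [[0,0,0.0005],[0,0,0],255]
    - [[0,0,0],[0,0,0],255]
    - [[0,0,0],[0,0,0],255]

```text
time_s: 23.57
tcp_pos: [0.4782, -0.0848, 0.2027]
eef_rot: [-180.0, -0.0, -17.0]
contact_force: [0.2, -0.9, -2.4]
gripper_width: 0.0441
```

Emit:
carry_out:
  plan:
    - [[0,0,0.0005],[0,0,0],255]
    - [[0,0,0.0005],[0,0,0],255]
    - [[0,0,0],[0,0,0],255]
    - [[0,0,0],[0,0,0],255]

```text
time_s: 23.9
tcp_pos: [0.4782, -0.0848, 0.2023]
eef_rot: [-180.0, -0.0, -17.0]
contact_force: [-3.2, 1.4, 7.3]
gripper_width: 0.0439
```

Emit:
carry_out:
  plan:
    - [[0,0,0],[0,0,0],0]
    - [[0,0,0],[0,0,0],0]
    - [[0,0,0],[0,0,0],0]
    - [[0,0,0],[0,0,0],0]
    - [[0,0,0],[0,0,0],0]
    - [[0,0,-0.01],[0,0,0],0]
    - [[0,0,-0.03],[0,0,0],0]
    - [[0,0,-0.03],[0,0,0],0]
    - [[0,0,-0.03],[0,0,0],0]
    - [[0,0,-0.02],[0,0,-4],0]
    - [[0,0,-0.01],[0,0,-4],0]
    - [[0,0,0],[0,0,0],0]

```text
time_s: 24.9
tcp_pos: [0.4789, -0.0848, 0.3343]
eef_rot: [-179.9, -0.3, -8.8]
contact_force: [0.9, 0.5, -0.1]
gripper_width: 0.0876
```

```bash
python3 w.py w6; python3 mv.py .458 .071 .30 -9
```

```text
white [279. 189.]  [(np.float64(477.0), np.float64(-85.0), np.float64(69.0), np.float64(69.0), np.float64(74.0))]
blue [107. 235.]  [(np.float64(469.0), np.float64(67.0), np.float64(39.0), np.float64(59.0), np.float64(81.0)), (np.float64(470.0), np.float64(65.0), np.float64(38.0), np.float64(59.0), np.float64(81.0)), (np.float64(473.0), np.float64(58.0), np.float64(37.0), np.float64(56.0), np.float64(81.0)), (np.float64(475.0), np.float64(54.0), np.float64(36.0), np.float64(55.0), np.float64(81.0))]
blue [278. 217.]  [(np.float64(468.0), np.float64(-83.0), np.float64(28.0), np.float64(32.0), np.float64(81.0)), (np.float64(469.0), np.float64(-84.0), np.float64(27.0), np.float64(31.0), np.float64(81.0)), (np.float64(472.0), np.float64(-84.0), np.float64(26.0), np.float64(30.0), np.float64(81.0)), (np.float64(474.0), np.float64(-84.0), np.float64(26.0), np.float64(29.0), np.float64(81.0))]
amber [278. 207.]  [(np.float64(473.0), np.float64(-85.0), np.float64(48.0), np.float64(56.0), np.float64(73.0))]
t 24.95 tcp [ 0.4783 -0.0848  0.3326] [-1.7994e+02 -1.5000e-01 -9.0800e+00] F [-0.6  0.3  0.2] w 0.0876 q [ 13.   6. -29.  -0. -55.  68.]
turn z -0.1 shift [-0.0444 -0.1507  0.0326] rows 4 each [-0.0111 -0.0377  0.0082]
```

View pics/w6.png

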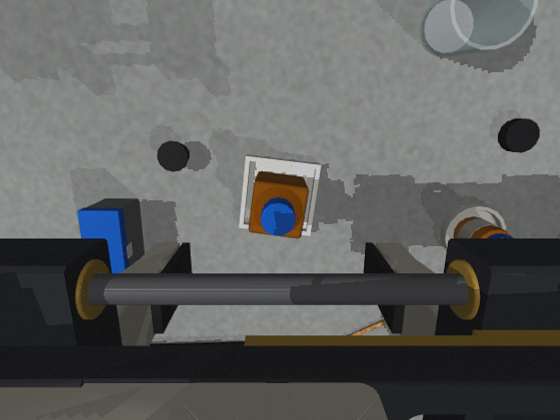

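The bottle (278,205) sits in the square holder. Now to the box.

Emit:
carry_out:
  plan:
    - [[-0.011,-0.0375,0],[0,0,0],0]
    - [[-0.011,-0.0375,0],[0,0,0],0]
    - [[-0.011,-0.0375,0],[0,0,0],0]
    - [[-0.011,-0.038,0],[0,0,0],0]
    - [[0,0,0],[0,0,0],0]
    - [[0,0,0],[0,0,0],0]

```text
time_s: 25.45
tcp_pos: [0.4578, 0.0726, 0.3304]
eef_rot: [179.9, 0.1, -8.9]
contact_force: [-1.1, -0.2, 0.8]
gripper_width: 0.0874
```

```bash
python3 w.py w7; python3 mv.py .458 .071 .190 -9
python3 - <<'E'
from h import *
from plant import r
c=r.get_calibration("wrist");im=cv2.imread("pics/w7.png")[:,:,::-1].copy()
for b in blobs(masks(im)["blue"],1000,40000): print(b.min(0),b.max(0),cast(c,[b[b[:,1].argmin()]],.046))
hsv=cv2.cvtColor(im,cv2.COLOR_RGB2HSV)
E
```

```text
white [445. 146.]  [(np.float64(477.0), np.float64(-86.0), np.float64(69.0), np.float64(69.0), np.float64(74.0))]
white [35. 63.]  cut [(np.float64(604.0), np.float64(243.0), np.float64(58.0), np.float64(100.0), np.float64(62.0))]
blue [280. 201.]  [(np.float64(457.0), np.float64(70.0), np.float64(34.0), np.float64(81.0), np.float64(80.0)), (np.float64(458.0), np.float64(70.0), np.float64(34.0), np.float64(80.0), np.float64(80.0)), (np.float64(461.0), np.float64(69.0), np.float64(32.0), np.float64(77.0), np.float64(80.0)), (np.float64(463.0), np.float64(69.0), np.float64(32.0), np.float64(75.0), np.float64(80.0))]
blue [494. 154.]  [(np.float64(470.0), np.float64(-102.0), np.float64(40.0), np.float64(29.0), np.float64(71.0)), (np.float64(471.0), np.float64(-100.0), np.float64(39.0), np.float64(28.0), np.float64(71.0)), (np.float64(473.0), np.float64(-93.0), np.float64(38.0), np.float64(27.0), np.float64(71.0)), (np.float64(475.0), np.float64(-89.0), np.float64(37.0), np.float64(26.0), np.float64(71.0))]
amber [ 16. 188.]  cut [(np.float64(501.0), np.float64(292.0), np.float64(22.0), np.float64(35.0), np.float64(3.0))]
amber [467. 148.]  [(np.float64(474.0), np.float64(-90.0), np.float64(71.0), np.float64(48.0), np.float64(73.0))]
t 25.5 tcp [0.4579 0.0714 0.3305] [ 1.7992e+02  1.1000e-01 -8.9900e+00] F [0.  0.1 0.8] w 0.0876 q [ 33.   4. -31.  -0. -55.  48.]
turn z 0.0 shift [0.0002 0.0004 0.1405] rows 4 each [0.0001 0.0001 0.0351]
[259 153] [302 249] [[0.50001766 0.07744975]]
[469 136] [519 173] [[ 0.4857106 -0.0953124]]
```

View pics/w7.png

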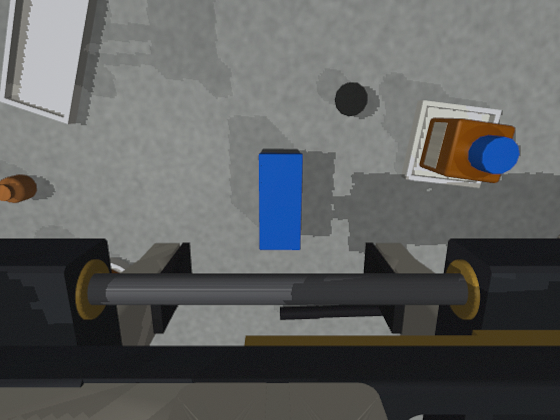

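The box (280,201) is aligned and centred at (0.4575, 0.070). Descend and grip.

Emit:
carry_out:
  plan:
    - [[0,0.001,0.035],[0,0,0],0]
    - [[0,0,0.035],[0,0,0],0]
    - [[0,0,0.03],[0,0,0],0]
    - [[0,0,0.02],[0,0,0],0]
    - [[0,0,0.012],[0,0,0],0]
    - [[0,0,0.006],[0,0,0],0]
    - [[0,0,0],[0,0,0],0]
    - [[0,0,0],[0,0,0],255]
    - [[0,0,0],[0,0,0],255]
    - [[0,0,0],[0,0,0],255]
    - [[0,0,0],[0,0,0],255]
    - [[0,0,0],[0,0,0],255]
  grip_force: 25

```text
time_s: 26.5
tcp_pos: [0.4583, 0.0698, 0.1943]
eef_rot: [-179.9, -0.1, -9.0]
contact_force: [-0.8, -0.6, -0.3]
gripper_width: 0.0597
```

Emit:
carry_out:
  plan:
    - [[0,0,0],[0,0,0],255]
    - [[0,0,0],[0,0,0],255]
    - [[0,0,0],[0,0,0],255]
    - [[0,0,0],[0,0,0],255]
    - [[0,0,0],[0,0,0],255]
    - [[0,0,0],[0,0,0],255]
    - [[0,0,0],[0,0,0],255]
    - [[0,0,0],[0,0,0],255]

```text
time_s: 27.17
tcp_pos: [0.4582, 0.0698, 0.1937]
eef_rot: [-180.0, -0.0, -9.0]
contact_force: [-0.7, 0.5, 3.2]
gripper_width: 0.0339
```

Emit:
carry_out:
  plan:
    - [[0,0,-0.01],[0,0,0],255]
    - [[0,0,-0.02],[0,0,0],255]
    - [[0,0,-0.03],[0,0,0],255]
    - [[0,0,-0.02],[0,0,4],255]
    - [[0,0,0],[0,0,6],255]
    - [[0,0,0],[0,0,6],255]
    - [[0,0,0],[0,0,3.5],255]
    - [[0,0,0],[0,0,0],255]
    - [[0,0,0],[0,0,0],255]

```text
time_s: 27.92
tcp_pos: [0.458, 0.0696, 0.2734]
eef_rot: [180.0, 0.0, -28.4]
contact_force: [-0.6, -0.2, -2.7]
gripper_width: 0.0342
```

```bash
python3 mv.py .607 .243 .27 -28.5
```

```text
t 27.92 tcp [0.458  0.0696 0.2734] [ 1.7997e+02  2.0000e-02 -2.8420e+01] F [-0.6 -0.2 -2.7] w 0.0342 q [ 33.   8. -35.  -0. -46.  28.]
turn z 0.1 shift [ 0.0482 -0.2235  0.0034] rows 6 each [ 0.008  -0.0373  0.0006]
```

Emit:
carry_out:
  plan:
    - [[0.004,-0.018,0],[0,0,0],255]
    - [[0.007,-0.034,0],[0,0,0],255]
    - [[0.008,-0.034,0],[0,0,0],255]
    - [[0.008,-0.034,0],[0,0,0],255]
    - [[0.008,-0.035,0],[0,0,0],255]
    - [[0.008,-0.035,0],[0,0,0],255]
    - [[0.005,-0.0335,0],[0,0,0],255]
    - [[0,0,0.01],[0,0,0],255]
    - [[0,0,0.02],[0,0,0],255]
    - [[0,0,0.02],[0,0,0],255]
    - [[0,0,0.008],[0,0,0],255]
    - [[0,0,0],[0,0,0],255]

```text
time_s: 28.92
tcp_pos: [0.6062, 0.2425, 0.2127]
eef_rot: [179.7, 0.1, -28.5]
contact_force: [-1.0, -0.3, -0.2]
gripper_width: 0.0339
```

```bash
python3 mv.py .607 .243 .1977 -28.5;  python3 - <<'E'
from plant import r
import cv2
cv2.imwrite("pics/s2.png",cv2.resize(r.capture("scene")[180:340,260:460,::-1],None,fx=3,fy=3))
E
```

```text
t 28.92 tcp [0.6062 0.2425 0.2127] [ 1.7973e+02  1.4000e-01 -2.8470e+01] F [-1.  -0.3 -0.2] w 0.0339 q [ 39.  28. -15.  -0. -47.  23.]
turn z 0.0 shift [ 0.0005 -0.0008  0.015 ] rows 1 each [ 0.0005 -0.0008  0.015 ]
```

View pics/s2.png

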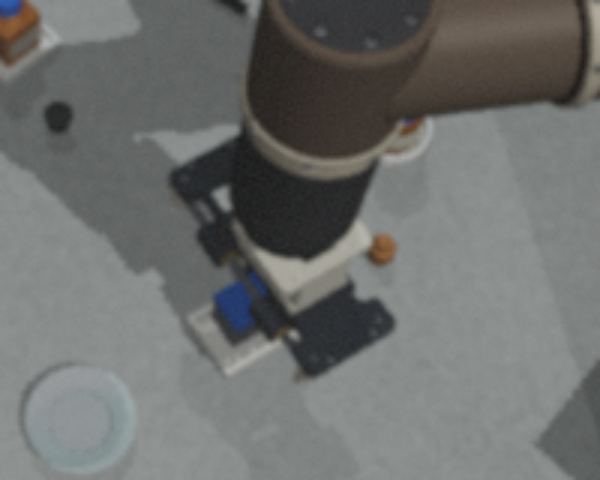

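The box end (240,305) is over the holder and inside its outline. Lower slowly.

Emit:
carry_out:
  plan:
    - [[0.0005,-0.0005,0.004],[0,0,0],255]
    - [[0,0,0.003],[0,0,0],255]
    - [[0,0,0.002],[0,0,0],255]
    - [[0,0,0.001],[0,0,0],255]
    - [[0,0,0.001],[0,0,0],255]
    - [[0,0,0.001],[0,0,0],255]
    - [[0,0,0.0005],[0,0,0],255]
    - [[0,0,0.0005],[0,0,0],255]
    - [[0,0,0],[0,0,0],255]
    - [[0,0,0],[0,0,0],255]

```text
time_s: 29.8
tcp_pos: [0.6078, 0.2434, 0.2027]
eef_rot: [-180.0, -0.0, -28.5]
contact_force: [0.1, -0.6, -1.6]
gripper_width: 0.034
```

Emit:
carry_out:
  plan:
    - [[0,0,0.001],[0,0,0],255]
    - [[0,0,0.001],[0,0,0],255]
    - [[0,0,0.001],[0,0,0],255]
    - [[0,0,0.0005],[0,0,0],255]
    - [[0,0,0.0005],[0,0,0],255]
    - [[0,0,0.0005],[0,0,0],255]
    - [[0,0,0],[0,0,0],255]
    - [[0,0,0],[0,0,0],255]

```text
time_s: 30.47
tcp_pos: [0.6078, 0.2434, 0.1981]
eef_rot: [180.0, 0.0, -28.5]
contact_force: [0.4, 0.7, -1.6]
gripper_width: 0.0336
```

Emit:
carry_out:
  plan:
    - [[0,0,0.0005],[0,0,0],255]
    - [[0,0,0],[0,0,0],255]
    - [[0,0,0],[0,0,0],255]

```text
time_s: 30.72
tcp_pos: [0.6078, 0.2434, 0.1978]
eef_rot: [-180.0, -0.0, -28.5]
contact_force: [-1.1, -0.3, -0.4]
gripper_width: 0.0341
```

Emit:
carry_out:
  plan:
    - [[0,0,0.0005],[0,0,0],255]
    - [[0,0,0],[0,0,0],255]
    - [[0,0,0],[0,0,0],255]

```text
time_s: 30.97
tcp_pos: [0.6078, 0.2434, 0.1978]
eef_rot: [-180.0, -0.0, -28.5]
contact_force: [-1.9, -0.5, 6.2]
gripper_width: 0.0342
```

Contact. Release, rise, then move clear (back along +y) for the final check.

Emit:
carry_out:
  plan:
    - [[0,0,0],[0,0,0],0]
    - [[0,0,0],[0,0,0],0]
    - [[0,0,0],[0,0,0],0]
    - [[0,0,0],[0,0,0],0]
    - [[0,0,0],[0,0,0],0]
    - [[0,0,-0.01],[0,0,0],0]
    - [[0,0,-0.03],[0,0,0],0]
    - [[0,0,-0.03],[0,0,0],0]
    - [[0,0,-0.03],[0,0,0],0]
    - [[0,0,-0.03],[0,0,0],0]
    - [[0,0,-0.03],[0,0,0],0]
    - [[0,0,-0.02],[0,0,0],0]

```text
time_s: 31.97
tcp_pos: [0.608, 0.2433, 0.3816]
eef_rot: [-179.8, -0.1, -28.5]
contact_force: [0.1, 0.9, 0.9]
gripper_width: 0.0877
```

Emit:
carry_out:
  plan:
    - [[-0.03,-0.028,-0.002],[0,0,0],0]
    - [[-0.03,-0.028,-0.002],[0,0,0],0]
    - [[-0.03,-0.028,-0.002],[0,0,0],0]
    - [[-0.03,-0.028,-0.002],[0,0,0],0]
    - [[-0.03,-0.028,0],[0,0,0],0]
    - [[-0.03,-0.028,0],[0,0,0],0]
    - [[-0.03,-0.028,0],[0,0,0],0]
    - [[-0.03,-0.028,0],[0,0,0],0]
    - [[-0.03,-0.028,0],[0,0,0],0]
    - [[-0.03,-0.028,0],[0,0,0],0]
    - [[-0.03,-0.028,0],[0,0,0],0]
    - [[-0.03,-0.028,0],[0,0,0],0]

```text
time_s: 32.97
tcp_pos: [0.4509, 0.712, 0.3862]
eef_rot: [-180.0, -0.0, -28.5]
contact_force: [1.4, 1.0, 0.2]
gripper_width: 0.0875
```

```bash
python3 mv.py
python3 - <<'E'
from plant import r
from h import *
for n in ("top","scene"):
    im=r.capture(n);c=r.get_calibration(n)
    crop=im[100:310,80:480] if n=="top" else im[110:340,130:460]
    cv2.imwrite(f"pics/{n}9.png",cv2.resize(crop[:,:,::-1],None,fx=2,fy=2,interpolation=cv2.INTER_CUBIC))
    M=masks(im.copy())
    for k,zs in (("white",[.011]),("blue",[.047,.051,.062,.068])):
        for b in blobs(M[k],40,3500):
            q=[rect(cast(c,b,z)) for z in zs]
            if .3<q[0][0][0]/1000<.7 and abs(q[0][0][1])<500: print(n,k,[tuple(np.r_[a[0],a[1],a[2]].round(0).astype(int).tolist()) for a in q])
E
```

```text
t 32.97 tcp [0.4509 0.712  0.3862] [-179.97   -0.    -28.52] F [1.4 1.  0.2] w 0.0875 q [ 71.  37.  26.   0. -79.  -9.]
top white [(413, -259, 46, 56, 78)]
top white [(478, -85, 68, 67, 74)]
top white [(566, 264, 57, 13, 64)]
top blue [(385, 265, 48, 47, 47), (385, 264, 48, 47, 47), (385, 261, 48, 47, 47), (384, 259, 47, 46, 47)]
top blue [(413, -264, 25, 28, 1), (412, -263, 25, 28, 1), (412, -260, 25, 28, 1), (411, -258, 24, 27, 1)]
top blue [(480, -86, 23, 26, 1), (480, -86, 23, 25, 1), (478, -85, 23, 25, 1), (477, -84, 23, 25, 1)]
top blue [(607, 244, 35, 81, 61), (606, 243, 35, 81, 61), (603, 240, 35, 80, 61), (601, 238, 34, 79, 61)]
scene white [(623, 254, 51, 114, 38)]
scene white [(506, -90, 66, 20, 89)]
scene blue [(610, 244, 34, 80, 61), (612, 244, 34, 79, 61), (616, 246, 34, 79, 61), (619, 246, 33, 78, 61)]
scene blue [(373, 260, 54, 45, 24), (376, 261, 54, 45, 24), (383, 262, 53, 44, 24), (387, 262, 53, 44, 24)]
scene blue [(465, -95, 27, 19, 32), (467, -93, 27, 19, 32), (473, -89, 27, 19, 32), (477, -86, 27, 19, 32)]
```

View pics/top9.png

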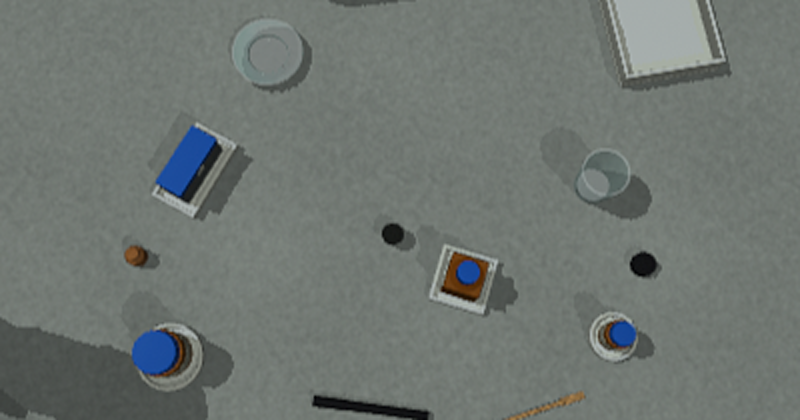

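View pics/scene9.png

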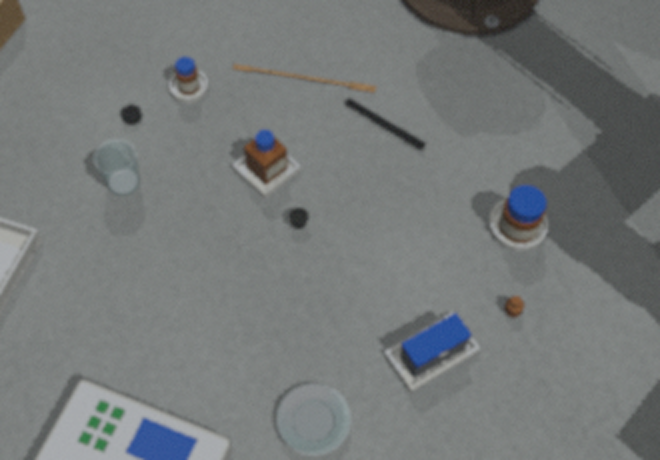

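Both views show all four containers upright inside their own holders. In the top crop the big jar is at (158,353), the small jar (620,334), the bottle (467,273) and the box (188,160). The beaker (605,175) hasn't moved. Their measured positions match the holders within about 3 mm.

```bash
python3 -c "
from plant import r
print(r.close_job())"
```

```text
the job is handed in; nothing more can be done
None
```

All four containers are standing in their matching holders, and the job is handed in at about 33 s of the 128 s allowed. I lowered each one slowly until the wrist felt it touch the holder floor (6 to 13 N), then released it. The order was big jar, small jar, square bottle, slide box.

- **Placement:** the last top and scene views show all four upright inside their rims. The measured centres agree with the holder centres within about 3 mm, and the margin inside each rim is 8 mm. The small jar's last numbers come from the top view only, as the colour mask missed its cap in the scene view.
- **Slide box angle:** it lies at 61°, matching the holder's 61 to 62°.
- **Other objects:** the beaker and loose items look unmoved; I judged this by eye in the last views.
- **Robot:** the gripper is open and well clear of everything, and no check failed.

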